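# Clear the light box and present the glass test plate label side up

### The arm

A 6-joint arm with a two-finger parallel gripper is mounted at the origin on the work surface. World frame = base frame: x ahead of the robot, y to its left, z up, the work surface at z = 0. Lengths are in m, angles in rad, forces in N, time in s.
With the tool pointing down it reaches from about 0.375 to 0.975 m from the base axis. Payload 3.8 kg.
Tool frame: the origin (TCP) lies midway between the tips of the shut fingers; the grasp point (between the pads) lies 19 mm behind it; z points along the fingers, y is the line along which they close (so a half turn about z gives the same grasp; the last joint's range is limited). The gripper opens to 88 mm and grips with 3 to 60 N. Pads are 18 mm wide; open, the fingers measure 123 mm over their backs; the gripper's body (75 mm by 187 mm) begins 45 mm behind the grasp point.
Start: joints at [-1.209, 0.264, 1.604, -0, 1.274, -0.037], TCP at [0.262, -0.622, 0.239] pointing down, gripper open.
Joint ranges: [-2.63, 2.63], [-0.94, 2.18], [0.31, 2.57], [-1.31, 4.45], [0, 2.66], [-2.55, 2.55]. Speed limits (rad/s): [2.57, 2.57, 3.14, 3.14, 3.14, 3.14].

### API

Orientations are given as [roll, pitch, yaw] about the fixed x, y, z axes, in that order (R = Rz(yaw) Ry(pitch) Rx(roll)).
In Python, from station import state, camera, finish_job gives the robot as it stands.
- The arm moves only by the shell command python3 -m pendant 'ROWS' [FORCE]. ROWS is JSON, a list of rows, each an object of numbers: "x", "y", "z": the shift along the tool's x, y, z in cm; "ax", "ay", "az": the turn, a rotation vector about the tool's x, y, z in degrees; "jaw": the closure, from 0 (fully open) to 1 (shut). In form: [{"x": .., "y": .., "z": .., "ax": .., "ay": .., "az": .., "jaw": ..}, ...]. A call has 1 to 12 rows; each row shifts and turns the commanded pose from where the row before left it, along the tool's axes as they then stand; what a row does not reach is not made up. A row lasts 1/8 s, in which the tool goes at most 62.5 mm and 10.7 degrees, less where a joint would pass 70% of its speed; a pose out of reach is approached as far as the arm can. A call is refused whole if a number of a shift passes 6.25 or a number of a turn 10.7, either way. A call with a gripper value outside its range is refused whole. The fingers move at their own pace and stop on an object; FORCE is the grip in N (left out, the last holds). Time passes only in rows, so rows that do not move let the fingers close. It gives the time, the measured TCP pose, the force, the opening and the grip force at its end, in the units of the state.
- state(): the state, without advancing time (a new reading comes with each control period).
- camera(name): name is "scene" or "top"; returns a dict with "pixels" (400x640x3 uint8, red, green, blue), "camera_matrix" (3x3 intrinsics, pixels), "T" (4x4, takes a point from camera to world coordinates). Camera axes: x right, y up, looking along -z (the intrinsics and any distortion apply to the point x, -y, -z); pixel columns grow to the right and rows downward; lengths in m; the calibration is good to about 2 mm. A picture is of the moment at which its call begins. There is no depth.
- finish_job(): hands the job in; it is judged then, once.
The state is a dict: "t": time; "joint_pos": joint angles; "joint_velocities": joint speeds; "joint_efforts": joint torques, N m; "tcp_pos": TCP position; "orientation": TCP orientation; "wrist_force": force on the tool from outside, world axes, zero at the start; "ft_torque": the same for the moment, N m; "gripper_width": finger opening in m; "gripper_force": force on a finger pad.
Only numpy, scipy, OpenCV 4.12 (cv2) and the standard library are available. Lean on these libraries where they do the work, as an engineer would, in place of code of your own. Each camera call takes 0.05 s, during which the arm holds its last target. There are 200 camera calls.

### The job

With the scraper, sweep all four scrap parts off the light box into its catch tray without the gripper touching them, then stand the scraper back upright on the bench and let go of it. Then find the glass plate that lies label side up (with its frosted end pointing away from you, the small corner notch is on the right), take it by its clear part, and finish while still holding it label up and level about 5 cm above the light box, its frosted end centred over the lit window and pointing to the far side of the box, away from the robot. Leave the other plate and the tools and pots around as they are.

Things in the scene. Friction and masses are not known exactly. Their poses are not given: they have to be found in the camera images.
- lightbox: fixed grey light box, yaw within 0.25 rad. Origin: centre of the pad's underside, on the bench; +x is its far side. Flat pad 170 (x) x 180 mm (y), top at z = 30 mm. Both x edges of pad and tray carry a rail, top at z = 45 mm, inner faces at x = -75 and 75 mm; the pad's -y end is open. At the +y end is a sunken catch tray: parts pushed along +y over the pad's edge at y = 90 mm drop into it
- window (a point): centre of the lit square window (100 x 100 mm, flush) on the pad's top, 30 mm above the bench; axes as the light box
- tray (a point): centre of the catch tray's floor, 145 mm along +y of the light box's origin, 4 mm above the bench; the tray is 110 mm long (y) and 150 mm wide (x) inside, rim 45 mm above the bench
- scrap1: scrap part: black relay block 24 x 18 x 18 mm, 18 g, starts on the pad; origin at the centre of its underside (as for the other scrap)
- scrap2: scrap part: dark flat disc 23 mm across, 12 mm high, 20 g, starts on the pad
- scrap3: scrap part: grey stepped terminal block 26 x 18 x 18 mm, 18 g, starts on the pad
- scrap4: scrap part: aluminium block 22 x 20 x 16 mm, 20 g, starts on the pad
- scraper: scraper standing upright on the bench, right of the light box, about 180 g. Origin: centre of the underside, z up. Black blade block 130 (x) x 24 (y) x 45 mm high; on its middle a wooden handle 46 (x) x 22 mm (y), from z = 45 to 91 mm. Same both ways round
- scraper_grip (a point): middle of the scraper's handle, 68 mm above its underside; grip across y (22 mm)
- plate: THE plate to present: glass, 110 (x) x 40 (y) x 6 mm, about 65 g, lying label side up at any yaw. Origin: centre of the underside; z up out of the label face; +x to the frosted end. Its last 28 mm are frosted white right through, the rest is clear greenish glass. The 10 x 10 mm notch is cut from the +x, -y corner: on the right when the frosted end points away from the viewer
- frosted_end (a point): centre of the plate's frosted part on the label face, 41 mm from the plate's middle; axes as the plate
- clear_end (a point): point on the plate's clear part on the label face, 29 mm from the plate's middle, away from the frosted end
- other_plate: the other glass plate, same size and look but lying label side down: with its frosted end (+x) pointing away, its notch is on the left (+y). Origin: centre of the underside; z up as it lies. Not to be moved. The two plates may swap places.
- spool: bystander, not to be moved: solder spool lying on its flange, 44 mm across, 26 mm high
- cutters: bystander, not to be moved: side cutters lying flat, about 130 x 40 x 13 mm
- sponge_tin: bystander, not to be moved: steel tin with brass tip-cleaning pad, 56 mm across, 30 mm high
- flux: bystander, not to be moved: small standing white bottle, 32 mm across, 70 mm high
- tweezers: bystander, not to be moved: steel tweezers lying flat, 110 x 14 x 5 mm
- driver: bystander, not to be moved: screwdriver lying flat
- jar: bystander, not to be moved: closed jar, 52 mm across, 55 mm high
Things that resemble listed ones, but are neither listed nor needed, are in the scene too. What is shaped like the scraper but turquoise is not meant.

How it is judged:
On the way, in this order (a step that is already met when the one before it is completed fails the run):
1. all four scrap parts lie in the catch tray (y of scrap1 in the frame of lightbox between 0.09 and 0.205 m and x of scrap1 in the frame of lightbox between -0.08 and 0.08 m and height (world z) of each of scrap1, scrap2, scrap3, scrap4 below 0.045 m and y of scrap2 in the frame of lightbox between 0.09 and 0.205 m and x of scrap2 in the frame of lightbox between -0.08 and 0.08 m and y of scrap3 in the frame of lightbox between 0.09 and 0.205 m and x of scrap3 in the frame of lightbox between -0.08 and 0.08 m and y of scrap4 in the frame of lightbox between 0.09 and 0.205 m and x of scrap4 in the frame of lightbox between -0.08 and 0.08 m), for 0.2 s.
2. the scraper stands upright on the bench, let go (height (world z) of scraper below 0.0035 m and angle between scraper's own z axis and vertical below 0.15 rad and contact force between the fingers and scraper below 0.1 N), for 0.2 s.
At the end, for the whole second after the job is handed in: Scrap in the tray, scraper standing released on the bench; gripper alone holds the plate by its clear part, level within 10 deg, label up, 25-90 mm above the pad, frosted centre within 20 mm of the window's and pointing far (clear_end over 40 mm to the near side), at rest, fingers 30 mm off it (all of step 1 and all of step 2 and horizontal distance between frosted_end and window below 0.02 m and z of plate in the frame of window between 0.025 and 0.09 m and angle between plate's own z axis and vertical below 0.17 rad and x of clear_end in the frame of lightbox below -0.04 m and contact force between the fingers and plate above 0.5 N and contact force between plate and lightbox below 0.05 N and contact force between plate and scraper below 0.05 N and horizontal distance between the grasp point and frosted_end above 0.03 m and linear speed of plate below 0.03 m/s); the arm keeps its last pose, push and grip.
It fails at once if the gripper or arm touches a scrap part (contact force between any of the fingers, the arm and scrap1 above 0.3 N or contact force between any of the fingers, the arm and scrap2 above 0.3 N or contact force between any of the fingers, the arm and scrap3 above 0.3 N or contact force between any of the fingers, the arm and scrap4 above 0.3 N).
It fails at once if the other plate is moved by more than 20 mm (distance of other_plate from where it was at the start of the episode above 0.02 m).
It fails at once if a bystander is moved by more than 30 mm (distance of any of spool, cutters, sponge_tin, flux, tweezers, driver, jar from where it was at the start of the episode above 0.03 m).
It also fails if it takes over 61 s, if anything falls off the work surface, if the arm or the gripper's body presses on something with over 40 N, if the wrist force passes 120 N, or if a joint passes its speed limit or range.

## Working session

There is one attempt and no reset: what is moved stays moved. The work goes in short steps, Python scripts to look and compute and a shell command to move; the robot and the scene stay as the last step left them, time stands still between calls to the robot, and variables do not carry over. Pictures are saved under pics/ and viewed, at most 10 in all, crops included, and the job is handed in when it is done.

```bash
ls; mkdir -p pics; cat > h.py <<'E'
import numpy as np, cv2
from station import state, camera, finish_job
def ray(c,u,v,z):
    K=c["camera_matrix"];T=np.array(c["T"])
    d=np.linalg.inv(K)@[u,v,1]; d=T[:3,:3]@np.array([d[0],-d[1],-d[2]]); o=T[:3,3]
    return (o+d*(z-o[2])/d[2])
def proj(c,p):
    K=c["camera_matrix"];T=np.array(c["T"])
    q=np.linalg.inv(T)@np.append(p,1); q=K@np.array([q[0],-q[1],-q[2]]); return q[:2]/q[2]
E
python3 - <<'E'
from h import *
import pickle
for n in("top","scene"):
    c=camera(n); pickle.dump(c,open(n+".pkl","wb")); cv2.imwrite(f"pics/{n}0.png",cv2.resize(c["pixels"][:,:,::-1],(800,500),interpolation=cv2.INTER_CUBIC)); print(c.keys(),c["camera_matrix"],c["T"])
print(state())
E
```

```text
pics
dict_keys(['pixels', 'camera_matrix', 'T']) [[434.83834414   0.         316.25520099]
 [  0.         434.83834414 201.13058546]
 [  0.           0.           1.        ]] [[ 0.02680133  0.98964494 -0.1410127   0.41829962]
 [-0.99952748  0.02440656 -0.01868512  0.02416883]
 [-0.01505     0.14144686  0.98983144  1.16240231]
 [ 0.          0.          0.          1.        ]]
dict_keys(['pixels', 'camera_matrix', 'T']) [[446.25169418   0.         316.85635967]
 [  0.         446.25169418 197.20318509]
 [  0.           0.           1.        ]] [[-0.32968843 -0.72637227  0.60306622  1.27270607]
 [ 0.94407559 -0.25715931  0.20637437  0.26988068]
 [ 0.00517948  0.63737934  0.77053277  0.94689021]
 [ 0.          0.          0.          1.        ]]
{'t': 0.1, 'joint_pos': array([-1.20894050e+00,  2.64657993e-01,  1.60519081e+00, -1.33045945e-05,
        1.27371159e+00, -3.69038650e-02]), 'joint_velocities': array([-0.00022909, -0.00334719, -0.0022844 , -0.00165762, -0.00128703,
        0.00206726]), 'joint_efforts': array([-5.59107211e-04, -5.03620362e+01, -3.58071649e+01,  7.30347494e-02,
        2.33458582e-02, -5.96036875e-05]), 'tcp_pos': array([ 0.26185691, -0.62146116,  0.23755105]), 'orientation': array([-3.13962578e+00, -5.98953853e-05,  3.98763538e-01]), 'wrist_force': array([0.7950903 , 0.51466106, 0.6154085 ]), 'ft_torque': array([ 0.03906709, -0.02317168, -0.01186499]), 'gripper_force': 0.0, 'gripper_width': 0.08829978117659164}
```

View pics/top0.png

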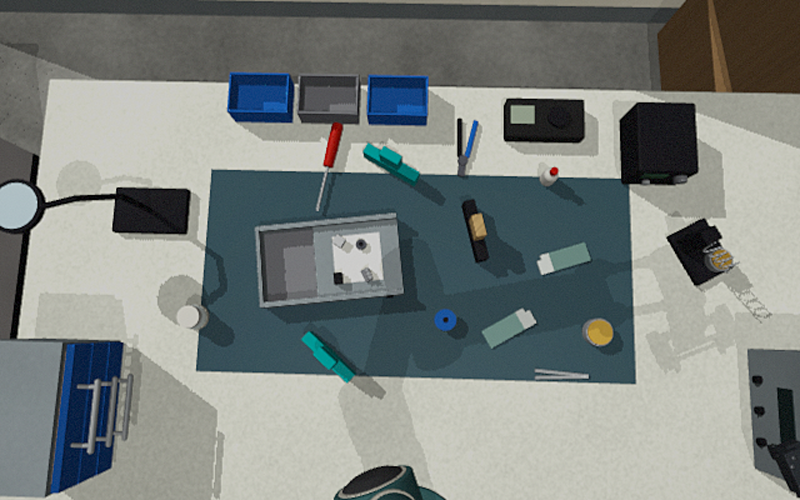

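View pics/scene0.png

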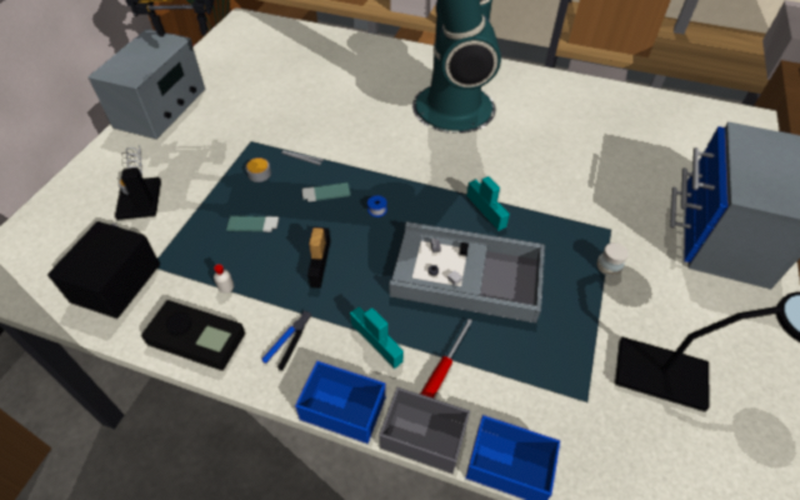

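```bash
python3 - <<'E'
from h import *
import pickle
c=pickle.load(open("top.pkl","rb"));im=c["pixels"][:,:,::-1]
# crops (native): plates x 375..485,y 185..285 ; box x195..405,y150..250
a=cv2.resize(im[185:285,380:480],(600,600),interpolation=cv2.INTER_CUBIC)
cv2.imwrite("pics/cropA.png",a)
b=cv2.resize(im[150:250,200:400],(800,400),interpolation=cv2.INTER_CUBIC)
cv2.imwrite("pics/cropB.png",b)
E
```

```text
(no output)
```

View pics/cropA.png

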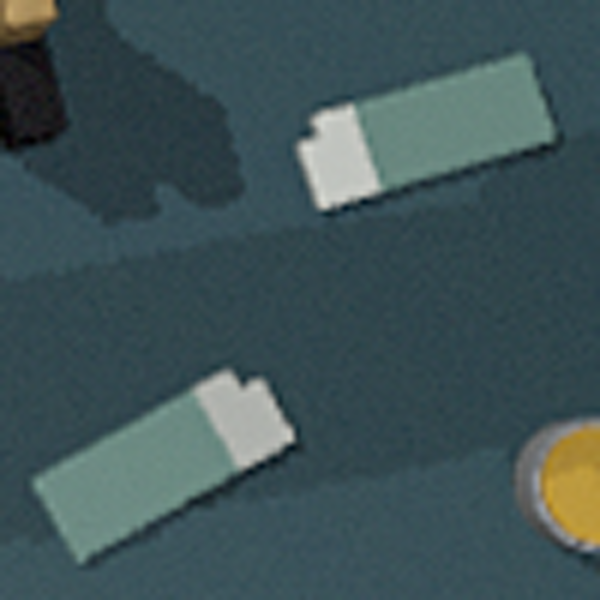

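View pics/cropB.png

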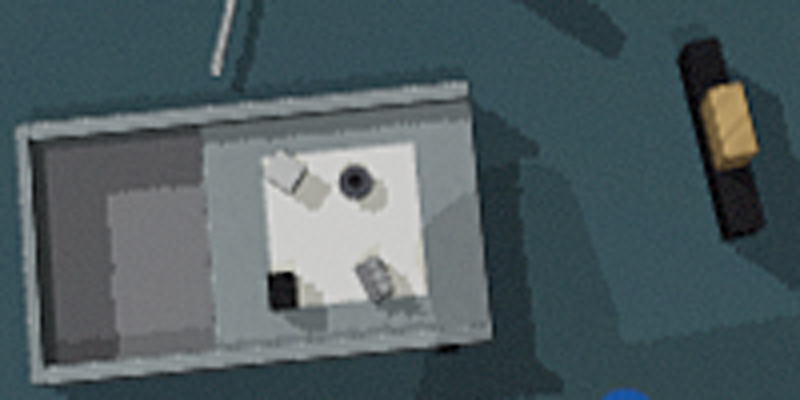

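The top view shows two plates. The upper one, at top pixel (452,207), has its frosted end to the left with the notch up, which is on the right when the end points away, so it is label up and the one meant. The lower one, at (407,263), has its frosted end to the right with the notch up, on the left, so it is the other plate. The scraper is the black one at (380,185), and the four scrap parts lie on the window around (285,207).

```bash
python3 - <<'E'
from h import *
import pickle
c=pickle.load(open("top.pkl","rb"))
B=lambda u,v,z: ray(c,200+u/4-.4,150+v/4-.4,z)
A=lambda u,v,z: ray(c,380+u/6-.4,185+v/6-.4,z)
w=np.array([B(*p,.03) for p in[(263,150),(414,143),(427,303),(270,311)]])
print("win",w.mean(0),np.linalg.norm(w-np.roll(w,1,0),axis=1))
yv=w[0]+w[3]-w[1]-w[2]; print("yaw box",np.arctan2(-yv[0],yv[1]))
r=np.array([B(*p,.045) for p in[(15,126),(468,82),(493,338),(33,384)]])
print("rails outer",r,np.linalg.norm(r-np.roll(r,1,0),axis=1))
for p in[(15,126,468,82),(33,384,493,338)]:
    d=B(p[0],p[1],.045)-B(p[2],p[3],.045);print("yaw",np.arctan2(-d[0],d[1]))
s=np.array([B(*p,.045) for p in[(679,48),(717,38),(764,230),(726,241)]])
print("scr",s.mean(0),np.linalg.norm(s-np.roll(s,1,0),axis=1));d=s[0]+s[1]-s[2]-s[3];print(np.arctan2(d[1],d[0]))
h=np.array([B(*p,.091) for p in[(702,92),(743,82),(757,157),(717,168)]])
print("handle",h.mean(0),np.linalg.norm(h-np.roll(h,1,0),axis=1))
p=np.array([A(*q,.006) for q in[(525,52),(558,138),(322,212)]])
print("plate c",(p[0]+p[2])/2,np.linalg.norm(p[1]-p[0]),np.linalg.norm(p[2]-p[1]));d=p[2]-p[1];print(np.arctan2(d[1],d[0]))
for n,q,z in[("s1",(283,290),.018),("s2",(356,181),.012),("s3",(375,279),.018),("s4",(287,172),.016)]: print(n,B(*q,.03+z))
for n,q,z in [("spool",(445,320),.026),("turqB",(328,357),.045),("turqT",(390,162),.045),("flux",(549,176),.06),("jarL",(192,317),.05),("driver tip",(318,210),.005),("cutters",(467,150),.01),("tin",(598,333),.03)]: print(n,ray(c,q[0]/1.25,q[1]/1.25,z).round(3))
E
```

```text
win [0.56428636 0.12614709 0.03      ] [0.10693624 0.10009264 0.10645437 0.10271403]
yaw box 0.0738543308654983
rails outer [[0.62325148 0.34286133 0.045     ]
 [0.65969307 0.04656164 0.045     ]
 [0.49241953 0.02603978 0.045     ]
 [0.45529181 0.32053394 0.045     ]] [0.16943719 0.29853224 0.1685277  0.29682533]
yaw 0.12237440536756088
yaw 0.12541120332217642
scr [ 0.62606524 -0.11936809  0.045     ] [0.13070042 0.02588852 0.13014944 0.0256548 ]
0.24245032777092873
handle [ 0.62642492 -0.11865443  0.091     ] [0.04902546 0.02654815 0.04833592 0.02594892]
plate c [ 0.57725377 -0.31200962  0.006     ] 0.04076713448670884 0.11070837781550373
1.8989490036941894
s1 [0.51960766 0.1619502  0.048     ]
s2 [0.59269229 0.11795628 0.042     ]
s3 [0.52821548 0.10292211 0.048     ]
s4 [0.59690051 0.16280839 0.046     ]
spool [ 0.439 -0.061  0.026]
turqB [0.358 0.176 0.045]
turqT [0.769 0.062 0.045]
flux [ 0.742 -0.271  0.06 ]
jarL [0.431 0.457 0.05 ]
driver tip [0.67  0.217 0.005]
cutters [ 0.811 -0.105  0.01 ]
tin [ 0.421 -0.374  0.03 ]
```

```bash
cat >> h.py <<'E'
from scipy.spatial.transform import Rotation as Ro
def plan(x,y,z,yaw):
    "shift in cm along tool axes as they stand now, tool turn az in deg"
    s=state(); R=Ro.from_euler("xyz",s["orientation"]).as_matrix()
    G=Ro.from_euler("xyz",[np.pi,0,yaw]).as_matrix()
    d=np.array([x,y,z])-s["tcp_pos"]
    print("t",s["t"],"tcp",s["tcp_pos"].round(4),"rpy",s["orientation"].round(3),"F",s["wrist_force"].round(1),"w",round(s["gripper_width"],4),"gf",round(s["gripper_force"],1))
    print("now-axes cm",(R.T@d*100).round(2),"goal-axes cm",(G.T@d*100).round(2),"turn deg",np.degrees(Ro.from_matrix(R.T@G).as_rotvec()).round(1))
E
python3 -m pendant '[{"az":9},{"x":4.3,"y":-3.64},{"x":4.3,"y":-3.64},{"x":4.3,"y":-3.64},{"x":4.3,"y":-3.64},{"x":4.3,"y":-3.64},{"x":4.3,"y":-3.64},{"x":4.3,"y":-3.64},{"x":4.3,"y":-3.64},{"x":4.3,"y":-3.64},{"x":4.3,"y":-3.64},{"x":4.3,"y":-3.64}]'
python3 -c "
from h import *
plan(.626,-.119,.053,.2425)"
```

```text
t 0.1 tcp [ 0.2619 -0.6215  0.2376] rpy [-3.14  -0.     0.399] F [0.8 0.5 0.6] w 0.0883 gf 0.0
now-axes cm [ 53.07 -32.13  18.52] goal-axes cm [ 47.41 -40.03  18.46] turn deg [-0.1  0.   9. ]invalid input at $[0]: expected keys x, y, z, ax, ay, az, jaw
```

```bash

python3 -m pendant '[{"x":0,"y":0,"z":0,"ax":0,"ay":0,"az":9,"jaw":0},{"x":4.3,"y":-3.64,"z":0,"ax":0,"ay":0,"az":0,"jaw":0},{"x":4.3,"y":-3.64,"z":0,"ax":0,"ay":0,"az":0,"jaw":0},{"x":4.3,"y":-3.64,"z":0,"ax":0,"ay":0,"az":0,"jaw":0},{"x":4.3,"y":-3.64,"z":0,"ax":0,"ay":0,"az":0,"jaw":0},{"x":4.3,"y":-3.64,"z":0,"ax":0,"ay":0,"az":0,"jaw":0},{"x":4.3,"y":-3.64,"z":0,"ax":0,"ay":0,"az":0,"jaw":0},{"x":4.3,"y":-3.64,"z":0,"ax":0,"ay":0,"az":0,"jaw":0},{"x":4.3,"y":-3.64,"z":0,"ax":0,"ay":0,"az":0,"jaw":0},{"x":4.3,"y":-3.64,"z":0,"ax":0,"ay":0,"az":0,"jaw":0},{"x":4.3,"y":-3.64,"z":0,"ax":0,"ay":0,"az":0,"jaw":0},{"x":4.3,"y":-3.64,"z":0,"ax":0,"ay":0,"az":0,"jaw":0}]'
python3 -c "
from h import *
plan(.626,-.119,.053,.2425)"
```

```text
t: 1.6
tcp_pos: [0.6261, -0.1184, 0.2382]
orientation: [-3.141, 0.001, 0.242]
wrist_force: [0.5, 0.1, -0.6]
gripper_width: 0.0884
gripper_force: 0.0
t 1.6 tcp [ 0.6261 -0.1184  0.2382] rpy [-3.141e+00  1.000e-03  2.420e-01] F [ 0.5  0.1 -0.6] w 0.0884 gf 0.0
now-axes cm [-1.000e-02  6.000e-02  1.852e+01] goal-axes cm [-0.02  0.06 18.52] turn deg [-0.  0. -0.]
```

```bash

python3 -m pendant '[{"x":0,"y":0.05,"z":4.5,"ax":0,"ay":0,"az":0,"jaw":0},{"x":0,"y":0,"z":4.5,"ax":0,"ay":0,"az":0,"jaw":0},{"x":0,"y":0,"z":4.5,"ax":0,"ay":0,"az":0,"jaw":0},{"x":0,"y":0,"z":3,"ax":0,"ay":0,"az":0,"jaw":0},{"x":0,"y":0,"z":2,"ax":0,"ay":0,"az":0,"jaw":0},{"x":0,"y":0,"z":0,"ax":0,"ay":0,"az":0,"jaw":1},{"x":0,"y":0,"z":0,"ax":0,"ay":0,"az":0,"jaw":1},{"x":0,"y":0,"z":0,"ax":0,"ay":0,"az":0,"jaw":1},{"x":0,"y":0,"z":0,"ax":0,"ay":0,"az":0,"jaw":1},{"x":0,"y":0,"z":0,"ax":0,"ay":0,"az":0,"jaw":1},{"x":0,"y":0,"z":0,"ax":0,"ay":0,"az":0,"jaw":1},{"x":0,"y":0,"z":0,"ax":0,"ay":0,"az":0,"jaw":1}]' 45
python3 -c "
from h import *
plan(.626,-.119,.113,.124)"
```

```text
t: 3.1
tcp_pos: [0.6256, -0.1206, 0.0537]
orientation: [3.142, -0.0, 0.242]
wrist_force: [0.0, -0.5, -0.9]
gripper_width: 0.0216
gripper_force: 44.5
t 3.1 tcp [ 0.6256 -0.1206  0.0537] rpy [ 3.142 -0.     0.242] F [ 0.  -0.5 -0.9] w 0.0216 gf 44.5
now-axes cm [ 0.07 -0.14 -5.93] goal-axes cm [ 0.06 -0.15 -5.93] turn deg [ 0.  -0.   6.7]
```

```bash

python3 -m pendant '[{"x":0,"y":0,"z":-3,"ax":0,"ay":0,"az":0,"jaw":1},{"x":0,"y":0,"z":-3,"ax":0,"ay":0,"az":0,"jaw":1},{"x":0,"y":0,"z":0,"ax":0,"ay":0,"az":6.7,"jaw":1},{"x":-1,"y":-3.2,"z":0,"ax":0,"ay":0,"az":0,"jaw":1},{"x":-1,"y":-3.2,"z":0,"ax":0,"ay":0,"az":0,"jaw":1},{"x":-0.5,"y":-3.2,"z":0,"ax":0,"ay":0,"az":0,"jaw":1},{"x":-0.5,"y":-3.2,"z":0,"ax":0,"ay":0,"az":0,"jaw":1},{"x":0,"y":0,"z":0,"ax":0,"ay":0,"az":0,"jaw":1}]'
python3 - <<'E'
from h import *
plan(.580,.0026,.0855,.124)
import pickle
c=camera("top"); pickle.dump(c,open("top1.pkl","wb"));im=c["pixels"][:,:,::-1]
s=camera("scene"); 
p=proj(s,[.575,.06,.04]).astype(int); print(p)
a=cv2.resize(im[150:260,190:390],(800,440),interpolation=cv2.INTER_CUBIC)
cv2.imwrite("pics/s1.png",a)
b=cv2.resize(s["pixels"][p[1]-70:p[1]+70,max(0,p[0]-100):p[0]+100,::-1],(800,560),interpolation=cv2.INTER_CUBIC)
cv2.imwrite("pics/s1b.png",b)
E
```

```text
t: 4.1
tcp_pos: [0.5786, 0.0045, 0.113]
orientation: [-3.141, 0.002, 0.127]
wrist_force: [0.5, -0.9, -1.1]
gripper_width: 0.0214
gripper_force: 44.5
t 4.1 tcp [0.5786 0.0045 0.113 ] rpy [-3.141e+00  2.000e-03  1.270e-01] F [ 0.5 -0.9 -1.1] w 0.0214 gf 44.5
now-axes cm [0.12 0.21 2.75] goal-axes cm [0.12 0.21 2.75] turn deg [-0.   0.1  0.2]
[327 203]
```

View pics/s1b.png

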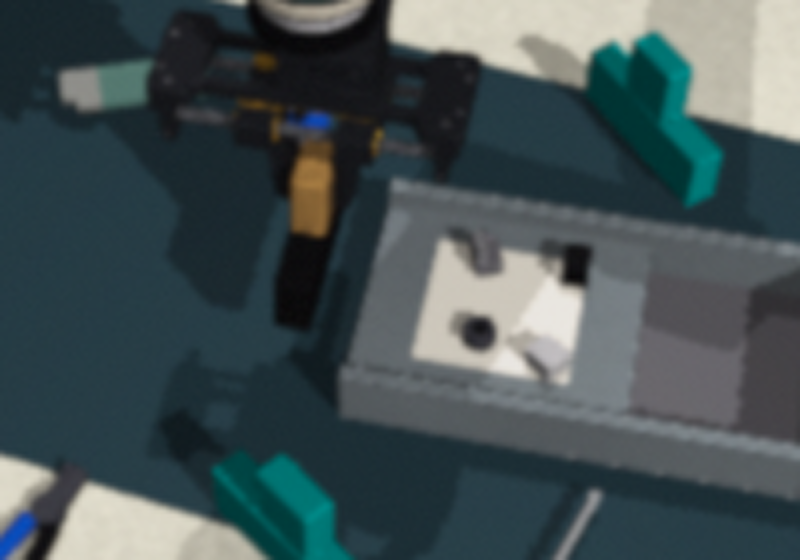

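The crop shows the scraper held upright at (310,240), clear of the box's open end at (370,290). The four scraps are untouched on the window and the rails are clear. I'll lower it and sweep.

```bash

python3 -m pendant '[{"x":0.12,"y":0,"z":1.4,"ax":0,"ay":0,"az":0.2,"jaw":1},{"x":0,"y":0,"z":1.3,"ax":0,"ay":0,"az":0,"jaw":1},{"x":0,"y":0,"z":0,"ax":0,"ay":0,"az":0,"jaw":1},{"x":0,"y":-1.5,"z":0,"ax":0,"ay":0,"az":0,"jaw":1},{"x":0,"y":-1.5,"z":0,"ax":0,"ay":0,"az":0,"jaw":1},{"x":0,"y":-1.5,"z":0,"ax":0,"ay":0,"az":0,"jaw":1},{"x":0,"y":-1,"z":0,"ax":0,"ay":0,"az":0,"jaw":1}]'
python3 - <<'E'
from h import *
yb=np.array([-.1237,.9923]); o=np.array([.5645,.1266])
plan(*(o+.096*yb),.0855,.124)
E
```

```text
t: 5.08
tcp_pos: [0.5744, 0.0591, 0.0871]
orientation: [-3.142, -0.001, 0.123]
wrist_force: [0.2, -0.9, -1.9]
gripper_width: 0.0214
gripper_force: 44.5
t 5.075 tcp [0.5744 0.0591 0.0871] rpy [-3.142e+00 -1.000e-03  1.230e-01] F [ 0.2 -0.9 -1.9] w 0.0214 gf 44.5
now-axes cm [ -0.17 -16.42   0.16] goal-axes cm [ -0.15 -16.42   0.16] turn deg [-0.  -0.  -0.1]
```

```bash

python3 -m pendant '[{"x":-0.05,"y":-1.5,"z":0.1,"ax":0,"ay":0,"az":0,"jaw":1},{"x":-0.05,"y":-1.5,"z":0,"ax":0,"ay":0,"az":0,"jaw":1},{"x":-0.05,"y":-1.5,"z":0,"ax":0,"ay":0,"az":0,"jaw":1},{"x":0,"y":-1.5,"z":0,"ax":0,"ay":0,"az":0,"jaw":1},{"x":0,"y":-1.5,"z":0,"ax":0,"ay":0,"az":0,"jaw":1},{"x":0,"y":-1.5,"z":0,"ax":0,"ay":0,"az":0,"jaw":1},{"x":0,"y":-1.5,"z":0,"ax":0,"ay":0,"az":0,"jaw":1},{"x":0,"y":-1.5,"z":0,"ax":0,"ay":0,"az":0,"jaw":1},{"x":0,"y":-1.5,"z":0,"ax":0,"ay":0,"az":0,"jaw":1},{"x":0,"y":-1.5,"z":0,"ax":0,"ay":0,"az":0,"jaw":1},{"x":0,"y":-1.4,"z":0,"ax":0,"ay":0,"az":0,"jaw":1},{"x":0,"y":0,"z":0,"ax":0,"ay":0,"az":0,"jaw":1}]'
python3 - <<'E'
from h import *
yb=np.array([-.1237,.9923]); o=np.array([.5645,.1266])
plan(*(o+.096*yb),.0855,.124)
s=camera("scene"); 
p=proj(s,[.55,.2,.04]).astype(int); print(p)
b=cv2.resize(s["pixels"][p[1]-70:p[1]+70,p[0]-100:p[0]+100,::-1],(800,560),interpolation=cv2.INTER_CUBIC)
cv2.imwrite("pics/s2.png",b)
E
```

```text
t: 6.58
tcp_pos: [0.553, 0.2213, 0.0857]
orientation: [-3.141, -0.0, 0.123]
wrist_force: [0.6, 0.5, -2.3]
gripper_width: 0.0213
gripper_force: 44.5
t 6.575 tcp [0.553  0.2213 0.0857] rpy [-3.141 -0.     0.123] F [ 0.6  0.5 -2.3] w 0.0213 gf 44.5
now-axes cm [-0.03 -0.06  0.02] goal-axes cm [-0.03 -0.06  0.02] turn deg [-0.  -0.  -0.1]
[381 210]
```

View pics/s2.png

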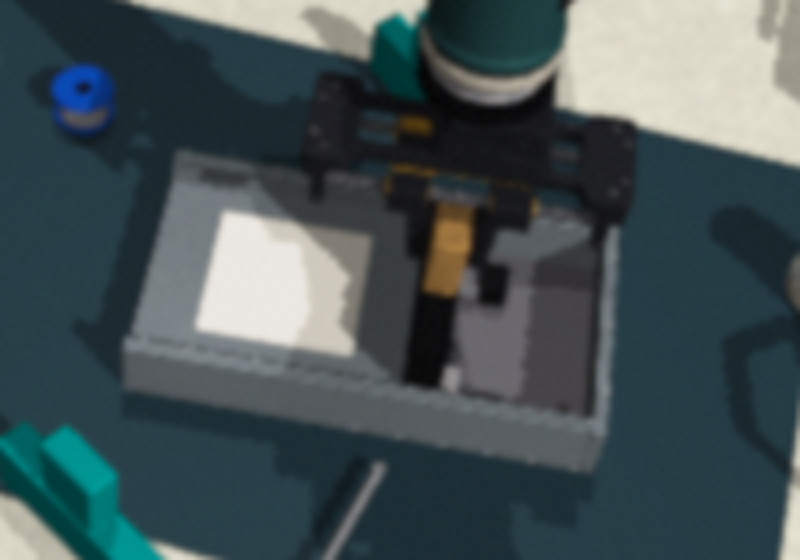

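The crop shows the pad empty, with the black relay at (492,285) and the aluminium block at (452,378) beyond the blade in the tray. The others are hidden by the blade. I'll back off, lift, carry the scraper to its old place and then check the tray.

```bash

python3 -m pendant '[{"x":0,"y":0.8,"z":-0.2,"ax":0,"ay":0,"az":0,"jaw":1},{"x":0,"y":0,"z":-2.5,"ax":0,"ay":0,"az":0,"jaw":1},{"x":0,"y":0,"z":-3,"ax":0,"ay":0,"az":0,"jaw":1},{"x":0.4,"y":4,"z":0,"ax":0,"ay":0,"az":0,"jaw":1},{"x":0.4,"y":4.2,"z":0,"ax":0,"ay":0,"az":0,"jaw":1},{"x":0.4,"y":4.2,"z":0,"ax":0,"ay":0,"az":0,"jaw":1},{"x":0.4,"y":4.2,"z":0,"ax":0,"ay":0,"az":0,"jaw":1},{"x":0.4,"y":4.2,"z":0,"ax":0,"ay":0,"az":0,"jaw":1},{"x":0.4,"y":4.2,"z":0,"ax":0,"ay":0,"az":0,"jaw":1},{"x":0.4,"y":4.2,"z":0,"ax":0,"ay":0,"az":0,"jaw":1},{"x":0.2,"y":4.2,"z":0,"ax":0,"ay":0,"az":0,"jaw":1},{"x":0,"y":0,"z":0,"ax":0,"ay":0,"az":0,"jaw":1}]'
python3 - <<'E'
from h import *
plan(.6256,-.1206,.0537,.124)
c=camera("top");
a=cv2.resize(c["pixels"][150:250,195:355,::-1],(800,500),interpolation=cv2.INTER_CUBIC)
cv2.imwrite("pics/s3.png",a)
E
```

```text
t: 8.12
tcp_pos: [0.6242, -0.1198, 0.1429]
orientation: [3.14, -0.0, 0.117]
wrist_force: [-0.1, 0.1, -2.4]
gripper_width: 0.0217
gripper_force: 44.5
t 8.125 tcp [ 0.6242 -0.1198  0.1429] rpy [ 3.14  -0.     0.117] F [-0.1  0.1 -2.4] w 0.0217 gf 44.5
now-axes cm [0.12 0.08 8.92] goal-axes cm [0.12 0.09 8.92] turn deg [ 0.1 -0.  -0.4]
```

View pics/s3.png

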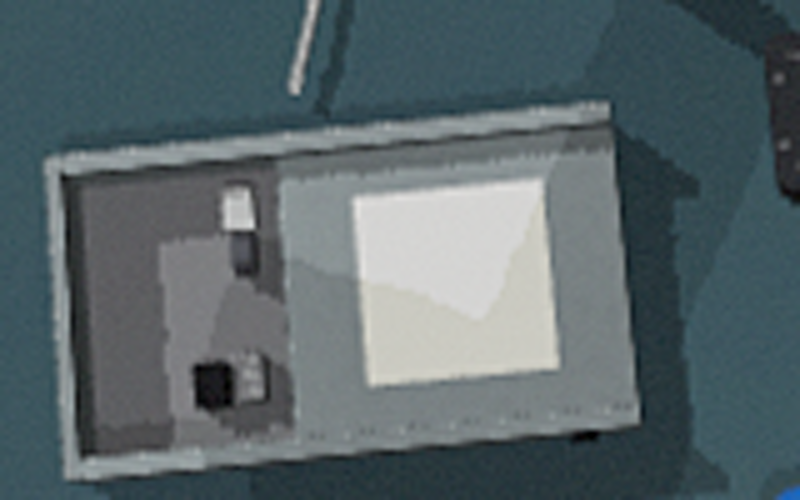

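The crop shows all four parts in the tray: aluminium at (238,208), disc at (245,253), relay at (213,385) and terminal block at (252,378). The pad is empty. Now I'll set the scraper down and release it.

```bash

python3 -m pendant '[{"x":0.1,"y":0.1,"z":3,"ax":0,"ay":0,"az":0,"jaw":1},{"x":0,"y":0,"z":3,"ax":0,"ay":0,"az":0,"jaw":1},{"x":0,"y":0,"z":2,"ax":0,"ay":0,"az":0,"jaw":1},{"x":0,"y":0,"z":0.5,"ax":0,"ay":0,"az":0,"jaw":1},{"x":0,"y":0,"z":0.3,"ax":0,"ay":0,"az":0,"jaw":1},{"x":0,"y":0,"z":0,"ax":0,"ay":0,"az":0,"jaw":1}]'
python3 -c "
from h import *
plan(.6256,-.1206,.0537,.124)"
```

```text
t: 8.93
tcp_pos: [0.6262, -0.1167, 0.0557]
orientation: [3.141, -0.002, 0.122]
wrist_force: [0.2, 0.6, -2.1]
gripper_width: 0.0216
gripper_force: 44.5
t 8.925 tcp [ 0.6262 -0.1167  0.0557] rpy [ 3.141e+00 -2.000e-03  1.220e-01] F [ 0.2  0.6 -2.1] w 0.0216 gf 44.5
now-axes cm [-0.11  0.38  0.2 ] goal-axes cm [-0.11  0.38  0.2 ] turn deg [ 0.  -0.1 -0.1]
```

```bash

python3 -m pendant '[{"x":0,"y":0,"z":0.15,"ax":0,"ay":0,"az":0,"jaw":1},{"x":0,"y":0,"z":0,"ax":0,"ay":0,"az":0,"jaw":1},{"x":0,"y":0,"z":0,"ax":0,"ay":0,"az":0,"jaw":0},{"x":0,"y":0,"z":0,"ax":0,"ay":0,"az":0,"jaw":0},{"x":0,"y":0,"z":0,"ax":0,"ay":0,"az":0,"jaw":0},{"x":0,"y":0,"z":0,"ax":0,"ay":0,"az":0,"jaw":0},{"x":0,"y":0,"z":0,"ax":0,"ay":0,"az":0,"jaw":0},{"x":0,"y":0,"z":0,"ax":0,"ay":0,"az":0,"jaw":0},{"x":0,"y":0,"z":-3,"ax":0,"ay":0,"az":0,"jaw":0},{"x":0,"y":0,"z":-4,"ax":0,"ay":0,"az":0,"jaw":0},{"x":0,"y":0,"z":-4,"ax":0,"ay":0,"az":0,"jaw":0},{"x":0,"y":0,"z":-2,"ax":0,"ay":0,"az":0,"jaw":0}]'
python3 -c "
from h import *
plan(.5799,-.3196,.15,.124)"
```

```text
t: 10.42
tcp_pos: [0.6267, -0.1169, 0.1861]
orientation: [3.14, -0.004, 0.121]
wrist_force: [0.1, -0.2, -0.2]
gripper_width: 0.088
gripper_force: 0.0
t 10.425 tcp [ 0.6267 -0.1169  0.1861] rpy [ 3.14  -0.004  0.121] F [ 0.1 -0.2 -0.2] w 0.088 gf 0.0
now-axes cm [-7.11 19.55  3.61] goal-axes cm [-7.15 19.54  3.61] turn deg [ 0.1 -0.2 -0.2]
```

```bash

python3 -m pendant '[{"x":-1.43,"y":3.9,"z":0,"ax":0,"ay":0,"az":0,"jaw":0},{"x":-1.43,"y":3.9,"z":0,"ax":0,"ay":0,"az":0,"jaw":0},{"x":-1.43,"y":3.9,"z":0,"ax":0,"ay":0,"az":0,"jaw":0},{"x":-1.43,"y":3.9,"z":0,"ax":0,"ay":0,"az":0,"jaw":0},{"x":-1.43,"y":3.9,"z":0,"ax":0,"ay":0,"az":0,"jaw":0},{"x":0,"y":0,"z":0,"ax":0,"ay":0,"az":-10.2,"jaw":0},{"x":0,"y":0,"z":0,"ax":0,"ay":0,"az":-10.2,"jaw":0},{"x":0,"y":0,"z":0,"ax":0,"ay":0,"az":-10.2,"jaw":0},{"x":0,"y":0,"z":0,"ax":0,"ay":0,"az":-10.2,"jaw":0},{"x":0,"y":0,"z":0,"ax":0,"ay":0,"az":-10.2,"jaw":0},{"x":0,"y":0,"z":0,"ax":0,"ay":0,"az":-10.2,"jaw":0},{"x":0,"y":0,"z":0,"ax":0,"ay":0,"az":-10.2,"jaw":0}]'
python3 -m pendant '[{"x":0,"y":0,"z":0,"ax":0,"ay":0,"az":-10.2,"jaw":0},{"x":0,"y":0,"z":0,"ax":0,"ay":0,"az":-10.2,"jaw":0},{"x":0,"y":0,"z":0,"ax":0,"ay":0,"az":-10.2,"jaw":0},{"x":0,"y":0,"z":0,"ax":0,"ay":0,"az":0,"jaw":0}]'
python3 - <<'E'
from h import *
plan(.5799,-.3196,.003,1.899)
s=camera("scene"); 
p=proj(s,[.6,-.22,.04]).astype(int); print(p)
b=cv2.resize(s["pixels"][max(0,p[1]-70):p[1]+70,max(0,p[0]-100):p[0]+100,::-1],(800,560),interpolation=cv2.INTER_CUBIC)
cv2.imwrite("pics/s4.png",b)
E
```

```text
t: 11.92
tcp_pos: [0.5774, -0.3186, 0.182]
orientation: [-3.14, -0.001, 1.373]
wrist_force: [0.1, -0.3, 0.2]
gripper_width: 0.0881
gripper_force: 0.0
t: 12.42
tcp_pos: [0.5776, -0.3186, 0.1821]
orientation: [-3.141, -0.001, 1.9]
wrist_force: [0.2, -0.7, -0.4]
gripper_width: 0.0879
gripper_force: 0.0
t 12.425 tcp [ 0.5776 -0.3186  0.1821] rpy [-3.141e+00 -1.000e-03  1.900e+00] F [ 0.2 -0.7 -0.4] w 0.0879 gf 0.0
now-axes cm [-0.2   0.21 17.91] goal-axes cm [-0.17  0.19 17.91] turn deg [-0.1 -0.1  0. ]
[226 183]
```

View pics/s4.png

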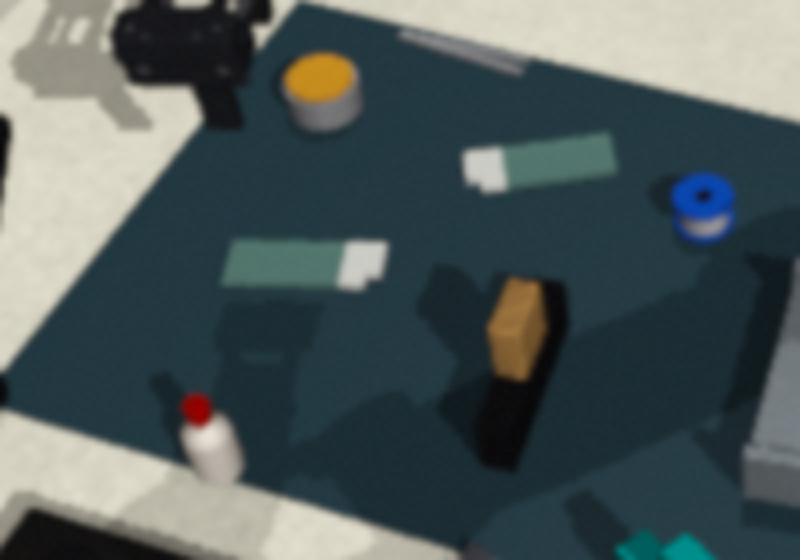

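The crop shows the scraper standing free at (525,375). The target plate is at (305,265) with its notch on the right seen along the frosted end, and the gripper hovers above it, drawn off to the upper left by parallax. Next is the descent.

```bash

python3 -m pendant '[{"x":-0.2,"y":0.2,"z":4,"ax":0,"ay":0,"az":0,"jaw":0},{"x":0,"y":0,"z":4,"ax":0,"ay":0,"az":0,"jaw":0},{"x":0,"y":0,"z":4,"ax":0,"ay":0,"az":0,"jaw":0},{"x":0,"y":0,"z":3,"ax":0,"ay":0,"az":0,"jaw":0},{"x":0,"y":0,"z":2,"ax":0,"ay":0,"az":0,"jaw":0},{"x":0,"y":0,"z":0,"ax":0,"ay":0,"az":0,"jaw":0},{"x":0,"y":0,"z":0,"ax":0,"ay":0,"az":0,"jaw":0}]'
python3 -c "
from h import *
plan(.5799,-.3196,.003,1.899)"
```

```text
t: 13.35
tcp_pos: [0.5816, -0.3207, 0.0145]
orientation: [3.14, 0.002, 1.901]
wrist_force: [-0.5, 0.3, 0.2]
gripper_width: 0.088
gripper_force: 0.0
t 13.35 tcp [ 0.5816 -0.3207  0.0145] rpy [3.140e+00 2.000e-03 1.901e+00] F [-0.5  0.3  0.2] w 0.088 gf 0.0
now-axes cm [ 0.16 -0.12  1.15] goal-axes cm [ 0.15 -0.12  1.15] turn deg [0.1 0.1 0.1]
```

Grip gently (20 N), close to the bench.

```bash

python3 -m pendant '[{"x":0.1,"y":-0.1,"z":0.7,"ax":0,"ay":0,"az":0,"jaw":0},{"x":0,"y":0,"z":0.4,"ax":0,"ay":0,"az":0,"jaw":0},{"x":0,"y":0,"z":0,"ax":0,"ay":0,"az":0,"jaw":0},{"x":0,"y":0,"z":0,"ax":0,"ay":0,"az":0,"jaw":1},{"x":0,"y":0,"z":0,"ax":0,"ay":0,"az":0,"jaw":1},{"x":0,"y":0,"z":0,"ax":0,"ay":0,"az":0,"jaw":1},{"x":0,"y":0,"z":0,"ax":0,"ay":0,"az":0,"jaw":1},{"x":0,"y":0,"z":0,"ax":0,"ay":0,"az":0,"jaw":1},{"x":0,"y":0,"z":0,"ax":0,"ay":0,"az":0,"jaw":1}]' 30
python3 -c "
from h import *
plan(.5799,-.3196,.003,1.899)"
```

```text
t: 14.48
tcp_pos: [0.5794, -0.3195, 0.0022]
orientation: [3.141, 0.0, 1.902]
wrist_force: [0.9, 0.4, 0.0]
gripper_width: 0.039
gripper_force: 30.0
t 14.475 tcp [ 0.5794 -0.3195  0.0022] rpy [3.141 0.    1.902] F [0.9 0.4 0. ] w 0.039 gf 30.0
now-axes cm [-0.03  0.05 -0.08] goal-axes cm [-0.03  0.05 -0.08] turn deg [0.  0.  0.1]
```

```bash

python3 -m pendant '[{"x":0,"y":0,"z":-1,"ax":0,"ay":0,"az":0,"jaw":1},{"x":0,"y":0,"z":-3,"ax":0,"ay":0,"az":0,"jaw":1},{"x":0,"y":0,"z":-4,"ax":0,"ay":0,"az":0,"jaw":1},{"x":0,"y":0,"z":-4,"ax":0,"ay":0,"az":0,"jaw":1},{"x":0,"y":0,"z":-4,"ax":0,"ay":0,"az":0,"jaw":1},{"x":0,"y":0,"z":0,"ax":0,"ay":0,"az":8,"jaw":1},{"x":0,"y":0,"z":0,"ax":0,"ay":0,"az":8,"jaw":1},{"x":0,"y":0,"z":0,"ax":0,"ay":0,"az":8,"jaw":1},{"x":0,"y":0,"z":0,"ax":0,"ay":0,"az":8,"jaw":1},{"x":0,"y":0,"z":0,"ax":0,"ay":0,"az":8,"jaw":1},{"x":0,"y":0,"z":0,"ax":0,"ay":0,"az":8,"jaw":1},{"x":0,"y":0,"z":0,"ax":0,"ay":0,"az":8,"jaw":1}]'
python3 -m pendant '[{"x":0,"y":0,"z":0,"ax":0,"ay":0,"az":8,"jaw":1},{"x":0,"y":0,"z":0,"ax":0,"ay":0,"az":8,"jaw":1},{"x":0,"y":0,"z":0,"ax":0,"ay":0,"az":8,"jaw":1},{"x":0,"y":0,"z":0,"ax":0,"ay":0,"az":8,"jaw":1},{"x":0,"y":0,"z":0,"ax":0,"ay":0,"az":8,"jaw":1},{"x":0,"y":0,"z":0,"ax":0,"ay":0,"az":5.9,"jaw":1},{"x":0,"y":0,"z":0,"ax":0,"ay":0,"az":0,"jaw":1}]'
python3 -c "
from h import *
plan(.5161,.1206,.0822,.124)"
```

```text
t: 15.98
tcp_pos: [0.5792, -0.3195, 0.1628]
orientation: [3.141, 0.0, 0.92]
wrist_force: [0.3, -0.3, -0.9]
gripper_width: 0.0391
gripper_force: 30.0
t: 16.85
tcp_pos: [0.5793, -0.3195, 0.1627]
orientation: [3.141, -0.0, 0.124]
wrist_force: [-0.2, -0.2, 0.9]
gripper_width: 0.0392
gripper_force: 30.0
t 16.85 tcp [ 0.5793 -0.3195  0.1627] rpy [ 3.141 -0.     0.124] F [-0.2 -0.2  0.9] w 0.0392 gf 30.0
now-axes cm [ -0.82 -44.45   8.04] goal-axes cm [ -0.82 -44.45   8.05] turn deg [ 0. -0.  0.]
```

```bash

python3 -m pendant '[{"x":-0.8,"y":-3,"z":0,"ax":0,"ay":0,"az":0,"jaw":1},{"x":0,"y":-4.1,"z":0,"ax":0,"ay":0,"az":0,"jaw":1},{"x":0,"y":-4.1,"z":0,"ax":0,"ay":0,"az":0,"jaw":1},{"x":0,"y":-4.1,"z":0,"ax":0,"ay":0,"az":0,"jaw":1},{"x":0,"y":-4.1,"z":0,"ax":0,"ay":0,"az":0,"jaw":1},{"x":0,"y":-4.1,"z":0,"ax":0,"ay":0,"az":0,"jaw":1},{"x":0,"y":-4.1,"z":0,"ax":0,"ay":0,"az":0,"jaw":1},{"x":0,"y":-4.1,"z":0,"ax":0,"ay":0,"az":0,"jaw":1},{"x":0,"y":-4.1,"z":0,"ax":0,"ay":0,"az":0,"jaw":1},{"x":0,"y":-4.1,"z":0,"ax":0,"ay":0,"az":0,"jaw":1},{"x":0,"y":-3,"z":0,"ax":0,"ay":0,"az":0,"jaw":1},{"x":0,"y":-1.5,"z":0,"ax":0,"ay":0,"az":0,"jaw":1}]'
python3 -m pendant '[{"x":0,"y":0,"z":2.5,"ax":0,"ay":0,"az":0,"jaw":1},{"x":0,"y":0,"z":2.5,"ax":0,"ay":0,"az":0,"jaw":1},{"x":0,"y":0,"z":2,"ax":0,"ay":0,"az":0,"jaw":1},{"x":0,"y":0,"z":1,"ax":0,"ay":0,"az":0,"jaw":1},{"x":0,"y":0,"z":0,"ax":0,"ay":0,"az":0,"jaw":1},{"x":0,"y":0,"z":0,"ax":0,"ay":0,"az":0,"jaw":1}]'
python3 - <<'E'
from h import *
plan(.5161,.1206,.0822,.124)
s=camera("scene");c=camera("top")
xb=np.array([.9923,.1237]);yb=np.array([-.1237,.9923]);t=state()["tcp_pos"]
f=t[:2]+.049*xb
im=s["pixels"][:,:,::-1].copy()
p=proj(s,[.55,.13,.06]).astype(int)
b=cv2.resize(im[p[1]-52:p[1]+52,p[0]-50:p[0]+90],(700,520),interpolation=cv2.INTER_CUBIC)
cv2.imwrite("pics/s5.png",b)
print("crop origin",p[0]-50,p[1]-52)
for n,dx,dy in[("fl",.063,.02),("fr",.063,-.02),("bl",-.047,.02),("br",-.047,-.02)]:
    q=t[:2]+dx*xb+dy*yb; print(n,((proj(s,[*q,.086])-[p[0]-50,p[1]-52])*5).round())
E
```

```text
t: 18.35
tcp_pos: [0.5166, 0.1215, 0.1626]
orientation: [-3.142, -0.0, 0.126]
wrist_force: [0.4, -0.7, -1.2]
gripper_width: 0.0393
gripper_force: 30.0
t: 19.1
tcp_pos: [0.5177, 0.1201, 0.0831]
orientation: [-3.142, -0.002, 0.123]
wrist_force: [-0.2, 0.1, -0.7]
gripper_width: 0.0392
gripper_force: 30.0
t 19.1 tcp [0.5177 0.1201 0.0831] rpy [-3.142e+00 -2.000e-03  1.230e-01] F [-0.2  0.1 -0.7] w 0.0392 gf 30.0
now-axes cm [-0.16 -0.06  0.09] goal-axes cm [-0.16 -0.07  0.09] turn deg [-0.  -0.1 -0.1]
crop origin 306 146
fl [275. 281.]
fr [195. 268.]
bl [306. 123.]
br [231. 111.]
```

View pics/s5.png

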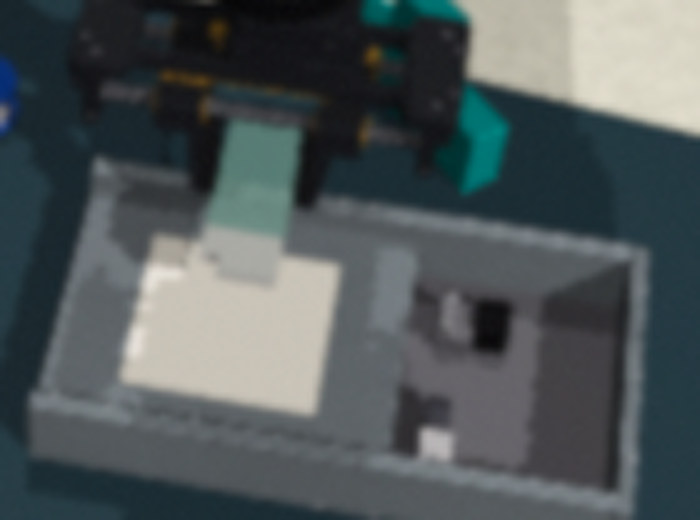

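The plate is held level with its frosted end over the window. Its corner is at (275,283) against (275,281) predicted, with the notch on the right, and the scraps are in the tray. Handing in.

```bash
python3 -c "
from h import *
s=state();print(abs(s['joint_velocities']).max(),s['gripper_force']);print(finish_job())"
```

```text
0.004426453723048191 29.98225897550583
the job is handed in; nothing more can be done
None
```

The job is handed in at about 19 s of the 61 s limit, though `finish_job` returned no verdict: all four scraps are in the tray, the scraper stands released, and the label-up plate is held level about 5 cm above the box with its frosted end over the window.

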